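Slide the stirrer under the pH probe and lower the probe

ROBOT

A 7-joint arm with a two-finger parallel gripper is mounted at the origin on the work surface. World frame = base frame: x ahead of the robot, y to its left, z up, the work surface at z = 0. Lengths are in m, angles in rad, forces in N, time in s.
With the tool pointing down it reaches from about 0.35 to 0.9 m from the base axis. Payload 8.1 kg.
Tool frame: the origin (TCP) lies between the finger pads; the fingertips stand 8 mm ahead of it and the grasp point (between the pads) lies 11 mm behind it (arm.tcp_to_tips is the distance from the TCP to the fingertips, in m); z points along the fingers, x is the direction in which the jaws open and shut, and the axes are right-handed (so a half turn about z gives the same grasp; the last joint's range is limited). The gripper opens to 92 mm and grips with 3 to 60 N. Pads are 19 mm wide; open, the fingers measure 130 mm over their backs; the gripper's body (75 mm by 190 mm) begins 47 mm behind the grasp point.
Start: joints at [1.105, 0.434, 0.025, 1.573, -0.012, 1.134, -0.075], TCP at [0.222, -0.584, 0.235] pointing down, gripper open.
Joint ranges: [-2.62, 2.62], [-0.44, 2.09], [-1.27, 1.32], [0.08, 2.57], [-1.32, 4.46], [0.12, 2], [-2.74, 2.74]. Speed limits (rad/s): [2.22, 2.22, 3.01, 3.01, 3.14, 3.14, 3.14].

INTERFACE

Orientations are given as a rotation vector (axis times angle).
In Python, from cell import arm, eyes gives the robot as it stands.
- The arm moves only by the tool play_rows, never from a script. Its argument "rows" is a list of rows, each a list of 3 entries, a list of its own where there are three numbers: the shift along the tool's x, y, z each as a share of 50 cm, from -1 to 1, then the turn, a rotation vector about the tool's x, y, z each as a share of 60 degrees, from -1 to 1, then the opening, from -1 (shut) to 1 (fully open), so that 0 is half open. In form: [[[dx, dy, dz], [ax, ay, az], grip], ...]. A call has 1 to 10 rows; each row is the pose to reach, as a shift and turn from the pose commanded when the call began, along the tool's axes at that moment; what a row does not reach only later rows make up. A row lasts 1/10 s, in which the tool goes at most 50 mm and 8.59 degrees, less where a joint would pass 70% of its speed; a pose out of reach is approached as far as the arm can. A call with a number of a shift or a turn outside -1 to 1 is refused whole. A call with a gripper value outside its range is refused whole. The fingers move at their own pace and stop on an object; "newtons" is the grip in N (left out, the last holds). Time passes only in rows, so rows that repeat a pose let the fingers close. It gives the time, the measured TCP pose, the force and the opening at its end, in the units of the state.
- arm.observe(): the state, without advancing time (a new reading comes with each control period).
- eyes.get_image(name): name is "side" or "top"; returns (picture, depth): 384x512x3 uint8, red, green, blue; 384x512 float32, m along the optical axis (not along the pixel's ray), 0 where there is no reading.
- eyes.get_calibration(name): a dict with "intrinsics" (3x3 intrinsics, pixels), "R" (3x3) and "t" (3): a world point X has camera coordinates R X + t. Camera axes: x right, y down, z forward; pixel columns grow to the right and rows downward; lengths in m; the calibration is good to about 2 mm. A picture is of the moment at which its call begins. get_calibration takes no time and is no camera call.
- arm.sign_off(): hands the job in, once; it reports no verdict.
The state is a dict: "clock": time; "joints": joint angles; "dq": joint speeds; "joint_efforts": joint torques, N m; "position": TCP position; "ee_rot": TCP orientation; "force": force on the tool from outside, world axes, zero at the start; "ft_torque": the same for the moment, N m; "width": opening from 0.0 (shut) to 1.0 (fully open).
Only numpy, scipy, OpenCV 4.12 (cv2) and the standard library are available. Lean on these libraries where they do the work, as an engineer would, in place of code of your own. Each camera call takes 0.05 s, during which the arm holds its last target.

TASK

Set up the pH measuring place by pushing and pressing only; grip and lift nothing. Push the magnetic stirrer, with the beaker left standing on it untouched, along the bench until its back is square and tight against the base plate of the probe stand and its plate is centred under the hanging probe. Then press gently down on the top of the grey holder arm, not on the probe itself, as far as it goes, so that the probe reaches into the beaker, and leave everything else on the bench where it stands.

Things in the scene. Friction and masses are not known exactly. Their poses are not given: they have to be found in the camera images.
- stand: probe stand, fixed to the bench. Dark steel base plate 100 (x) x 160 (y) x 16 mm high, origin at the centre of its underside; +z up, its -x side is the front, towards the robot. The front edge of the base plate (x = -50 mm in this frame) is the stop for the stirrer. Steel rod 12 mm thick, 320 mm high, stands at x = +15 mm, y = 0, with a black stop collar on it. The holder arm reaches from the rod forward (-x), the probe hangs from its end at x = -128 mm, y = 0 in this frame
- stop_edge (a point): middle of the front edge of the stand's base plate, 10 mm above the bench; axes as the stand's
- holder (a joint): how far the grey holder arm has been pushed down the rod, m: 0 = highest, 0.065 = down on the stop collar (starts between 0 and 0.010). It slides straight down when pressed with about 4 N plus a little damping, and stays where it is left. Gripping it, or pressing it with over 36 N, counts as forcing it
- holder_press (a point): point on the flat top of the grey holder arm (arm 26 mm wide, 18 mm thick), 45 mm behind the probe's axis, 98 mm in front of the rod; 268 mm above the bench with the holder highest. The top is bare from 25 mm to 115 mm behind the probe's axis
- probe_tip (a point): lower tip of the pH probe that hangs in the end of the holder arm: clear shaft 12 mm thick, 92 mm long below the arm; blue head 19 mm thick standing 46 mm above the arm's top. The tip is 158 mm above the bench with the holder highest; the stirrer's plate must be centred under it. The probe is fragile: not to be touched by the robot (its parts are holder_c6 to holder_c9)
- stirrer: magnetic stirrer, loose on rubber feet, about 0.8 kg (0.6 to 1.0): grey housing with a white top, 180 mm deep (x) x 150 mm wide (y), round steel plate 134 mm wide on top, blue control panel with a black knob at the front (-x). Origin on the bench below the plate's centre; front face at x = -102 mm, back face at x = +78 mm, sides at y = +-75 mm. Its upright side walls reach from 4 to 38 mm above the bench, the knob to 57 mm
- plate_centre (a point): centre of the stirrer's round plate, on its top, 56 mm above the bench
- back_left (a point): point on the stirrer's back face, 70 mm to the left (+y) of its middle, 10 mm above the bench
- back_right (a point): point on the stirrer's back face, 70 mm to the right (-y) of its middle, 10 mm above the bench
- beaker: glass beaker, 60 mm wide (64 at the rim), 80 mm high, 2.5 mm wall, with a white stir bar in it; stands loose on the stirrer's plate within 3 mm of its centre, rim 136 mm above the bench. Origin at the centre of its underside
- jar_red: bystander: small round buffer jar, 47 mm wide, 66 mm high, red lid; origin under its centre
- jar_yellow: bystander: the same with a yellow lid
- jar_blue: bystander: the same with a blue lid
- wash_bottle: bystander: white wash bottle, 64 mm wide, 195 mm high with its blue spout, which reaches 65 mm to its +x; origin under its centre
- vial_rack: bystander: orange rack 70 (x) x 160 (y) mm with amber vials, 75 mm high; origin under its centre
- flask: bystander: conical flask 72 mm wide, 110 mm high with a red stopper; origin under its centre
- scoop: bystander: steel scoop lying flat, 165 mm long along x, 8 mm high; origin near its middle
There are look-alikes about, which are no part of the job. What is shaped like the stirrer but green is not meant.

How it is judged:
On the way, in this order (a step that is already met when the one before it is completed fails the run):
1. the stirrer stands square against the stand's base plate with its plate under the still raised probe (x of each of back_left, back_right in the frame of stop_edge above -0.005 m and horizontal distance between plate_centre and probe_tip below 0.012 m and value of joint holder below 0.02 m), for 0.2 s.
2. the holder arm is pressed down onto its stop collar (value of joint holder above 0.062 m), for 0.2 s.
At the end, for the whole second after the job is handed in: Both ends of the stirrer's back are within 5 mm of the stand's base plate, the centre of its plate is within 12 mm of the probe's axis, the beaker stands upright on it within 18 mm of that axis, the holder arm is down on its collar (within 3 mm), and all is at rest (x of each of back_left, back_right in the frame of stop_edge above -0.005 m and horizontal distance between plate_centre and probe_tip below 0.012 m and horizontal distance between beaker and probe_tip below 0.018 m and height (world z) of beaker above 0.053 m and angle between beaker's own z axis and vertical below 0.05 rad and value of joint holder above 0.062 m and linear speed of each of stirrer, beaker below 0.01 m/s); the robot touches nothing.
It fails at once if the stirrer is lifted or tipped, or the holder arm is gripped or forced (height (world z) of stirrer above 0.008 m or angle between stirrer's own z axis and vertical above 0.08 rad or contact force between the fingers and holder above 36 N).
It fails at once if the beaker is touched by the robot, lifted, tipped or shoved about on the plate (contact force between any of the fingers, the arm and beaker above 1 N or height (world z) of beaker above 0.066 m or angle between beaker's own z axis and vertical above 0.2 rad or horizontal distance between beaker and plate_centre above 0.02 m).
It fails at once if the probe is touched by the robot or strikes the beaker (contact force between any of the fingers, the arm and holder_c6 above 2 N or contact force between any of the fingers, the arm and holder_c7 above 2 N or contact force between any of the fingers, the arm and holder_c8 above 2 N or contact force between any of the fingers, the arm and holder_c9 above 2 N or contact force between holder and beaker above 1 N).
It fails at once if the holder is pressed down before the stirrer is in its place (value of joint holder above 0.03 m and horizontal distance between plate_centre and probe_tip above 0.02 m).
It fails at once if another thing on the bench is moved (distance of any of jar_red, jar_yellow, jar_blue, wash_bottle, vial_rack, flask, scoop from where it was at the start of the episode above 0.015 m).
It also fails if it takes over 72 s, if anything falls off the work surface, if the arm or the gripper's body presses on something with over 40 N, if the wrist force passes 120 N, or if a joint passes its speed limit or range.

## Working session

There is one attempt and no reset: what is moved stays moved. The work goes in short steps, Python scripts to look and compute and a tool call to move; the robot and the scene stay as the last step left them, time stands still between calls to the robot, and variables do not carry over. Pictures are saved under pics/ and viewed, and the job is handed in when it is done.

Besides the shell and the picture viewer there is one more tool, called after "Request:" as name([rows], argument=value, ...), one row to a line, values as JSON. play_rows: Moves the arm, as the interface text tells. Its arguments: {"type":"object","properties":{"rows":{"type":"array","items":{"type":"array"}},"newtons":{"type":"number"}},"required":["rows"]}

```bash
ls; mkdir -p pics
python3 - <<'E'
from cell import arm,eyes
import cv2,numpy as np
for n in("side","top"):
    p,d=eyes.get_image(n); cv2.imwrite(f"pics/{n}0.png",p[:,:,::-1]); np.save(f"{n}0.npy",d)
    c=eyes.get_calibration(n); print(n,c)
s=arm.observe();print(s); print(arm.tcp_to_tips)
E
```

```text
pics
side {'intrinsics': array([[375.11142835,   0.        , 253.07133589],
       [  0.        , 375.11142835, 186.07079516],
       [  0.        ,   0.        ,   1.        ]]), 'R': array([[-0.83747677, -0.54602885,  0.02202621],
       [-0.31944205,  0.45644861, -0.83042847],
       [ 0.44338407, -0.70250065, -0.55668969]]), 't': array([0.38531796, 0.36190346, 0.97874073])}
top {'intrinsics': array([[424.01303284,   0.        , 261.29367029],
       [  0.        , 424.01303284, 190.51860416],
       [  0.        ,   0.        ,   1.        ]]), 'R': array([[ 0.04151723, -0.99913241, -0.0032774 ],
       [-0.97591545, -0.03984894, -0.21447866],
       [ 0.21416198,  0.01210303, -0.97672318]]), 't': array([-0.09326276,  0.52794805,  1.43329427])}
{'clock': 0.1, 'joints': array([ 1.10540674,  0.43516152,  0.02497684,  1.57399284, -0.01160883,
        1.13403765, -0.07509203]), 'dq': array([-1.78382503e-04, -1.69302078e-03,  6.97442994e-04, -2.48252223e-03,
        5.79382158e-05, -2.48860471e-03,  1.16531416e-03]), 'joint_efforts': array([ 3.99178709e-03, -6.69123459e+01,  9.88685600e-01, -3.15143216e+01,
       -6.04180712e-02,  3.73859145e-02,  8.03226499e-05]), 'position': array([ 0.22159225, -0.58391118,  0.23402352]), 'ee_rot': array([-2.58509257e+00,  1.78392141e+00,  1.98454398e-03]), 'force': array([ 0.30286655, -0.40828417, -0.39830116]), 'ft_torque': array([-0.02074691,  0.03369453,  0.05417034]), 'width': 0.998006198730446}
0.008
```

View pics/side0.png

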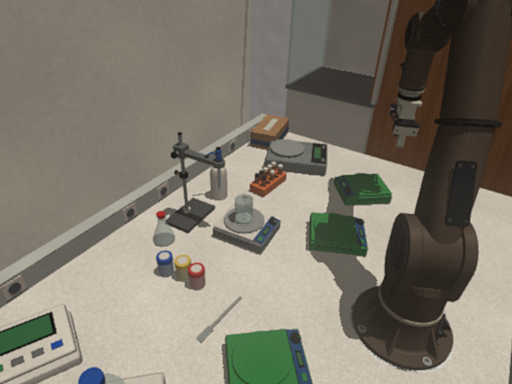

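View pics/top0.png

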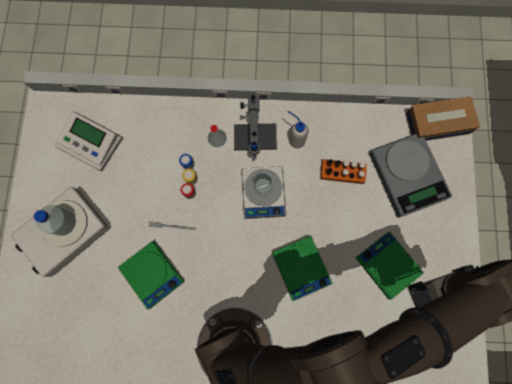

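The wanted grey-and-white stirrer with the beaker is at top (263,190) and side (247,225). These could be mistaken for it:
- Green look-alikes at top (150,274), (301,267) and (389,265).
- A grey balance at top (410,170).
- A white unit with a bottle at top (60,230).

The stand is at top (255,137). Next I'll check the choice in a close crop.

```bash
cat > h.py <<'E'
import cv2,numpy as np
from cell import arm,eyes
def cal(n):
    c=eyes.get_calibration(n); return c["intrinsics"],c["R"],c["t"]
def cloud(n,d):
    K,R,t=cal(n); v,u=np.mgrid[0:d.shape[0],0:d.shape[1]]
    c=np.stack([(u-K[0,2])/K[0,0]*d,(v-K[1,2])/K[1,1]*d,d],-1)
    return (c-t)@R
def pix(n,X):
    K,R,t=cal(n); c=np.asarray(X)@R.T+t; return (c@K.T)[...,:2]/c[...,2:]
def crop(n,p,u0,u1,v0,v1,f,name):
    cv2.imwrite(name,cv2.resize(p[v0:v1,u0:u1,::-1],None,fx=f,fy=f,interpolation=cv2.INTER_CUBIC))
E
python3 - <<'E'
from h import *
p=cv2.imread("pics/top0.png")[:,:,::-1];crop("top",p,205,325,85,225,4,"pics/topc.png")
p=cv2.imread("pics/side0.png")[:,:,::-1];crop("side",p,150,290,125,255,4,"pics/sidec.png")
d=np.load("top0.npy");P=cloud("top",d)
for (u,v) in [(244,170),(283,170),(245,205),(283,205),(243,216),(284,215),(263,211),(236,126),(275,126),(236,148),(275,148),(254,148),(254,110),(254,125),(254,135),(215,136),(187,160),(190,175),(187,190),(300,130),(343,171)]:
    print(u,v,P[v,u].round(3))
E
```

```text
244 170 [ 0.606 -0.006  0.046]
283 170 [ 0.626 -0.148 -0.006]
245 205 [ 0.479 -0.016  0.048]
283 205 [ 0.485 -0.15   0.045]
243 216 [ 0.445 -0.009  0.011]
284 215 [ 0.451 -0.155  0.037]
263 211 [ 0.46  -0.08   0.048]
236 126 [0.784 0.034 0.015]
275 126 [ 0.788 -0.112  0.02 ]
236 148 [0.697 0.029 0.016]
275 148 [ 0.705 -0.115  0.012]
254 148 [ 0.611 -0.047  0.29 ]
254 110 [ 0.742 -0.041  0.27 ]
254 125 [ 0.692 -0.043  0.269]
254 135 [ 0.661 -0.044  0.265]
215 136 [0.723 0.103 0.066]
187 160 [0.63  0.197 0.066]
190 175 [0.574 0.181 0.069]
187 190 [0.521 0.188 0.065]
300 130 [ 0.724 -0.195  0.156]
343 171 [ 0.612 -0.357  0.066]
```

View pics/topc.png

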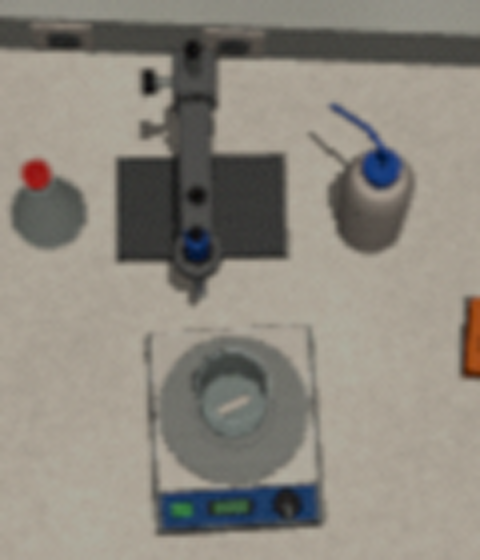

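View pics/sidec.png

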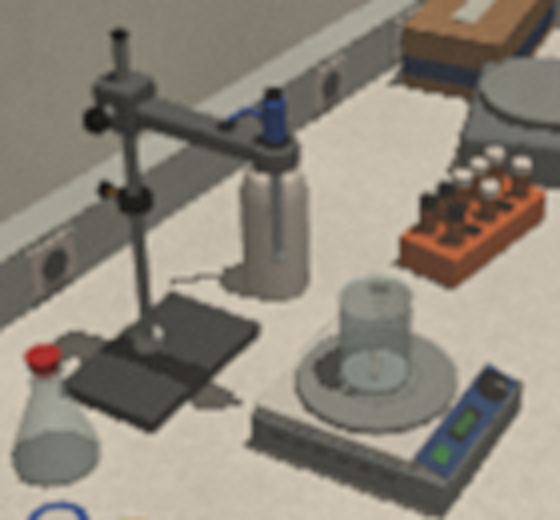

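The crop confirms it: grey housing, white top, blue panel with the knob towards the robot, and the beaker on the plate. I'll measure the poses of the stand and stirrer now.

```bash
cat >> h.py <<'E'
def onplane(n,uv,z):
    K,R,t=cal(n); uv=np.atleast_2d(np.float64(uv)); r=np.c_[uv,np.ones(len(uv))]@np.linalg.inv(K).T@R
    C=-R.T@t; return C+r*((z-C[2])/r[:,2])[:,None]
E
python3 - <<'E'
from h import *
cr=lambda L,u0,v0:[(u0+(x+.5)/4-.5,v0+(y+.5)/4-.5) for x,y in L]
B=onplane("top",cr([(117,156),(285,153),(288,258),(119,262)],205,85),.016); print("base top",B.round(4)[:,:2],B.mean(0))
print("base side",onplane("side",cr([(66,388),(172,293),(260,327),(153,425)],150,125),.016).round(4))
S=onplane("top",cr([(147,334),(311,325),(322,520),(158,530)],205,85),.04);print("stirrer top",S.round(4))
print("stirrer side",onplane("side",cr([(252,415),(442,487),(521,385)],150,125),.04).round(4))
# plate ellipse points
E=onplane("top",cr([(161,410),(307,410),(234,336),(234,485),(182,360),(286,360),(182,462),(286,460)],205,85),.056);print((E[0]+E[1])/2,(E[2]+E[3])/2,np.linalg.norm(E[0]-E[1]),np.linalg.norm(E[2]-E[3]))
(cx,cy),r=cv2.minEnclosingCircle(np.float32(E[:,:2]));print(cx,cy,r)
print("beaker bottom",onplane("top",cr([(234,404)],205,85),.058))
print("probe head top from top",onplane("top",cr([(196,243),(196,237)],205,85),.314))
d=np.load("top0.npy");P=cloud("top",d)
reg=P[100:165,225:285].reshape(-1,3)
m=(reg[:,2]>.25)&(reg[:,2]<.285);a=reg[m];print("arm",len(a),np.median(a[:,2]),a[:,0].min(),a[:,0].max())
for x in np.arange(.58,.80,.02):
    q=a[abs(a[:,0]-x)<.01]; 
    if len(q):print(round(x,2),q[:,1].min().round(3),q[:,1].max().round(3),np.median(q[:,2]).round(4))
m=(reg[:,2]>.295);print("head",reg[m].round(3))
for n,rr in(("top",P[140:225,235:295].reshape(-1,3)),):
    m=(rr[:,2]>.02)&(rr[:,2]<.06);a=rr[m];print(np.percentile(a,[1,50,99],axis=0).round(3)); 
    print(cv2.minAreaRect(np.float32(a[:,:2]*1000)))
E
```

```text
base top [[ 0.7924  0.0423]
 [ 0.8017 -0.1147]
 [ 0.699  -0.121 ]
 [ 0.6889  0.0347]] [ 0.74551861 -0.03968636  0.016     ]
base side [[ 0.7826  0.0501  0.016 ]
 [ 0.7999 -0.1074  0.016 ]
 [ 0.7002 -0.1125  0.016 ]
 [ 0.6897  0.0445  0.016 ]]
stirrer top [[ 0.6146  0.0038  0.04  ]
 [ 0.629  -0.1433  0.04  ]
 [ 0.4519 -0.1585  0.04  ]
 [ 0.4371 -0.015   0.04  ]]
stirrer side [[ 0.6119  0.0098  0.04  ]
 [ 0.4391 -0.0059  0.04  ]
 [ 0.4505 -0.1486  0.04  ]]
[ 0.54408306 -0.07736873  0.056     ] [ 0.54428188 -0.07736997  0.056     ] 0.12862153206964172 0.1346248258737102
0.5442818999290466 -0.07736996561288834 0.06741242110729218
beaker bottom [[ 0.54904139 -0.07717473  0.058     ]]
probe head top from top [[ 0.61097735 -0.04623383  0.314     ]
 [ 0.61563764 -0.04602207  0.314     ]]
arm 493 0.2674794091209095 0.6006631434336823 0.7733041294985545
0.6 -0.062 -0.031 0.2666
0.62 -0.065 -0.03 0.269
0.64 -0.058 -0.032 0.2661
0.66 -0.057 -0.031 0.2668
0.68 -0.056 -0.03 0.2662
0.7 -0.052 -0.03 0.2669
0.72 -0.051 -0.029 0.266
0.74 -0.056 -0.002 0.2695
0.76 -0.056 0.005 0.2785
0.78 -0.052 -0.03 
[... 901 characters left out ...]
[ 0.616 -0.05   0.313]
 [ 0.619 -0.053  0.305]
 [ 0.62  -0.056  0.301]
 [ 0.616 -0.038  0.302]
 [ 0.616 -0.041  0.303]
 [ 0.614 -0.044  0.309]
 [ 0.614 -0.047  0.309]
 [ 0.616 -0.05   0.304]
 [ 0.615 -0.053  0.307]
 [ 0.614 -0.041  0.298]
 [ 0.613 -0.044  0.302]
 [ 0.614 -0.047  0.3  ]
 [ 0.612 -0.05   0.304]
 [ 0.614 -0.053  0.301]
 [ 0.611 -0.044  0.299]
 [ 0.61  -0.047  0.301]
 [ 0.611 -0.05   0.298]
 [ 0.212 -0.089  1.513]
 [ 0.212 -0.089  1.513]
 [ 0.212 -0.089  1.513]
 [ 0.212 -0.089  1.513]
 [ 0.212 -0.089  1.513]]
[[ 0.442 -0.168  0.021]
 [ 0.515 -0.08   0.05 ]
 [ 0.719  0.     0.06 ]]
((585.609619140625, -82.7408447265625), (291.4937744140625, 213.42269897460938), 2.528208017349243)
```

Run:
```python
from h import *
p=cv2.imread("pics/side0.png")[:,:,::-1];crop("side",p,360,460,0,160,4,"pics/gr.png")
d=np.load("side0.npy");P=cloud("side",d)
r=P[0:150,375:450].reshape(-1,3); c=np.array([.2216,-.5839]); ex=np.array([.355,-.935]);ey=np.array([-.935,-.355])
q=np.c_[(r[:,:2]-c)@ex,(r[:,:2]-c)@ey,r[:,2]-.234]
q=q[(np.hypot(q[:,0],q[:,1])<.2)&(q[:,2]<.4)]
for z in np.arange(-.02,.3,.02):
    a=q[abs(q[:,2]-z)<.01]
    if len(a):print(round(z,2),len(a),a.min(0).round(3)[:2],a.max(0).round(3)[:2])
```

```text
0.0 36 [-0.065 -0.011] [0.052 0.01 ]
0.02 39 [-0.068 -0.011] [-0.045  0.011]
0.04 34 [-0.07  -0.011] [0.061 0.01 ]
0.06 103 [-0.095 -0.037] [0.072 0.035]
0.08 179 [-0.101 -0.038] [0.085 0.036]
0.1 279 [-0.101 -0.037] [0.095 0.037]
0.12 108 [-0.056 -0.027] [0.014 0.022]
0.14 108 [-0.056 -0.037] [-0.003  0.035]
0.16 206 [-0.054 -0.039] [0.021 0.037]
0.18 102 [-0.045 -0.043] [-0.003  0.038]
0.2 177 [-0.046 -0.044] [0.006 0.038]
0.22 165 [-0.047 -0.041] [0.006 0.039]
0.24 170 [-0.045 -0.042] [0.016 0.037]
0.26 180 [-0.046 -0.049] [0.027 0.037]
0.28 180 [-0.043 -0.042] [-0.002  0.038]
```

View pics/gr.png

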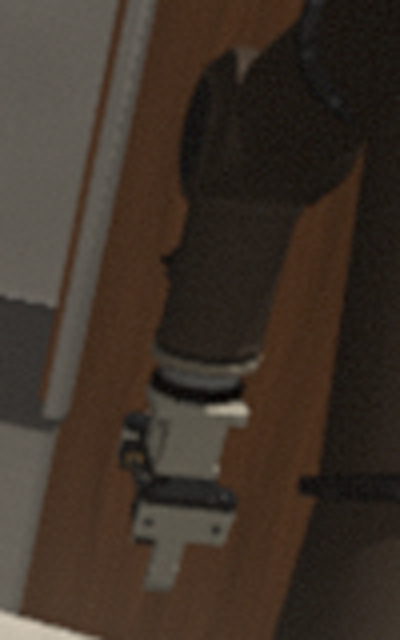

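```bash
cat >> h.py <<'E'
from scipy.spatial.transform import Rotation as Ro
def yaw_down(a): # tool x at world angle a, z down
    return np.c_[[np.cos(a),np.sin(a),0],[np.sin(a),-np.cos(a),0],[0,0,-1]]
def plan(p,a=None):
    s=arm.observe(); R0=Ro.from_rotvec(s["ee_rot"]).as_matrix()
    sh=R0.T@(np.array(p)-s["position"])/.5
    tw=np.zeros(3) if a is None else Ro.from_matrix(R0.T@yaw_down(a)).as_rotvec()/np.deg2rad(60)
    print("shift",sh.round(4),"turn",tw.round(4),"| pos",s["position"].round(4),"yaw",np.arctan2(R0[1,0],R0[0,0]).round(4),"tilt",R0[:,2].round(4),"F",s["force"].round(1),"t",s["clock"])
E
python3 -c "
from h import *
plan([.5398,-.1918,.235],.064)"
```

```text
shift [-0.5074 -0.8733 -0.0013] turn [-8.0000e-04  1.3000e-03 -1.2147e+00] | pos [ 0.2216 -0.5839  0.234 ] yaw -1.2081 tilt [-6.0e-04  1.3e-03 -1.0e+00] F [ 0.3 -0.4 -0.4] t 0.1
```

Request:
play_rows([
  [[-0.05,-0.09,0],[0,0,-0.1],1],
  [[-0.1,-0.17,0],[0,0,-0.2],1],
  [[-0.15,-0.26,0],[0,0,-0.3],1],
  [[-0.2,-0.35,0],[0,0,-0.4],1],
  [[-0.25,-0.44,0],[0,0,-0.5],1],
  [[-0.3,-0.52,0],[0,0,-0.6],1],
  [[-0.35,-0.6,0],[0,0,-0.7],1],
  [[-0.4,-0.69,0],[0,0,-0.8],1],
  [[-0.45,-0.78,0],[0,0,-0.9],1],
  [[-0.507,-0.873,0],[0,0,-1],1],
])

```text
clock: 1.1
position: [0.5362, -0.1968, 0.2346]
ee_rot: [3.132, -0.246, -0.0]
force: [0.6, -1.0, 0.2]
width: 1.002
```

```bash
python3 -c "
from h import *
plan([.5398,-.1918,.10],.064)"
```

```text
shift [ 0.0055 -0.0111  0.2692] turn [ 1.00e-04  2.00e-04 -2.11e-01] | pos [ 0.5362 -0.1968  0.2346] yaw -0.157 tilt [-2.e-04 -1.e-04 -1.e+00] F [ 0.6 -1.   0.2] t 1.1
```

Request:
play_rows([
  [[0,0,0.03],[0,0,-0.1],1],
  [[0,0,0.08],[0,0,-0.2147],1],
  [[0,0,0.14],[0,0,-0.2147],1],
  [[0,0,0.2],[0,0,-0.2147],1],
  [[0,0,0.26],[0,0,-0.2147],1],
  [[0,0,0.3],[0,0,-0.2147],1],
  [[0,0,0.3],[0,0,-0.2147],1],
  [[0,0,0.3],[0,0,-0.2147],1],
])

```text
clock: 1.9
position: [0.5353, -0.1983, 0.0849]
ee_rot: [-3.14, -0.101, 0.001]
force: [-0.3, -0.6, 0.8]
width: 1.0
```

Run:
```python
from h import *
plan([.5398,-.1918,.026],.064)
p,d=eyes.get_image("side");crop("side",p,150,310,110,260,4,"pics/s1.png")
```

```text
shift [ 0.0099 -0.0123  0.1177] turn [-0.0004  0.0006  0.    ] | pos [ 0.5353 -0.1983  0.0849] yaw 0.064 tilt [-7.e-04  3.e-04 -1.e+00] F [-0.3 -0.6  0.8] t 1.9
```

View pics/s1.png

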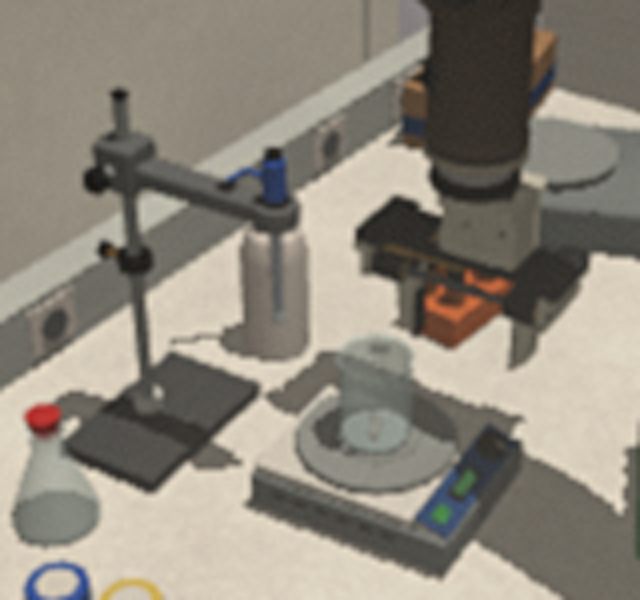

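The gripper stands clear to the right of the stirrer, at about (430,300) in the crop. Nothing has been touched, and I'm lowering it now.

Request:
play_rows([
  [[0,0,0.03],[0,0,0],1],
  [[0,0,0.06],[0,0,0],1],
  [[0,0,0.09],[0,0,0],1],
  [[0,0,0.11],[0,0,0],1],
  [[0,0,0.118],[0,0,0],1],
  [[0,0,0.118],[0,0,0],1],
])

```text
clock: 2.55
position: [0.5353, -0.1983, 0.0255]
ee_rot: [-3.14, -0.101, 0.001]
force: [0.9, 0.0, 0.4]
width: 1.003
```

Run:
```python
from h import *
plan([.5363,-.1369,.026],.064)
```

```text
shift [ 0.0099 -0.1224 -0.001 ] turn [-0.0002  0.0004  0.    ] | pos [ 0.5353 -0.1983  0.0255] yaw 0.064 tilt [-5.e-04  1.e-04 -1.e+00] F [0.9 0.  0.4] t 2.55
```

Request:
play_rows([
  [[0,-0.012,0],[0,0,0],1],
  [[0,-0.026,0],[0,0,0],1],
  [[0,-0.04,0],[0,0,0],1],
  [[0,-0.05,0],[0,0,0],1],
  [[0,-0.055,0],[0,0,0],1],
  [[0,-0.06,0],[0,0,0],1],
  [[0,-0.065,0],[0,0,0],1],
  [[0,-0.07,0],[0,0,0],1],
  [[0,-0.075,0],[0,0,0],1],
  [[0,-0.08,0],[0,0,0],1],
])

```text
clock: 3.55
position: [0.5324, -0.1594, 0.0257]
ee_rot: [3.139, 0.099, -0.001]
force: [-1.3, -4.2, 1.5]
width: 1.003
```

Request:
play_rows([
  [[0,-0.005,0],[0,0,0],1],
  [[0,-0.01,0],[0,0,0],1],
  [[0,-0.015,0],[0,0,0],1],
  [[0,-0.02,0],[0,0,0],1],
  [[0,-0.025,0],[0,0,0],1],
  [[0,-0.029,0],[0,0,0],1],
  [[0,-0.032,0],[0,0,0],1],
  [[0,-0.032,0],[0,0,0],1],
])

```text
clock: 4.35
position: [0.5319, -0.1419, 0.0257]
ee_rot: [-3.14, -0.101, -0.0]
force: [1.4, -2.0, -0.6]
width: 0.996
```

Run:
```python
from h import *
plan([.5363,-.1369,.026],.064)
for n,b in (("top",(205,325,85,225)),("side",(150,290,125,255))):
    p,d=eyes.get_image(n);np.save(n+"2.npy",d);cv2.imwrite(f"pics/{n}2.png",p[:,:,::-1]);crop(n,p,*b,4,f"pics/{n}2c.png")
```

```text
shift [ 0.0095 -0.0094 -0.0006] turn [-0.0004 -0.0001  0.0004] | pos [ 0.5319 -0.1419  0.0257] yaw 0.0644 tilt [ 1.e-04  4.e-04 -1.e+00] F [ 1.4 -2.  -0.6] t 4.35
```

View pics/top2c.png

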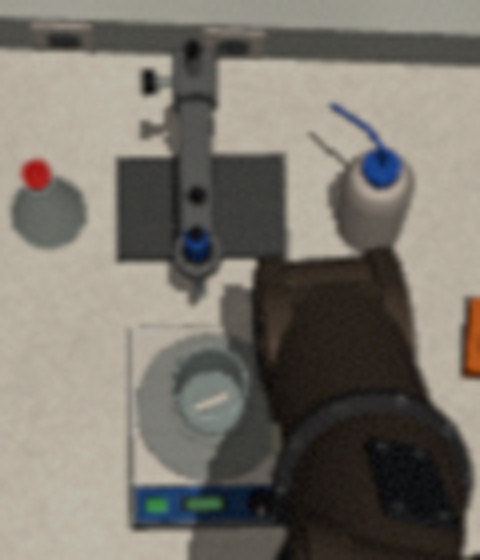

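View pics/side2c.png

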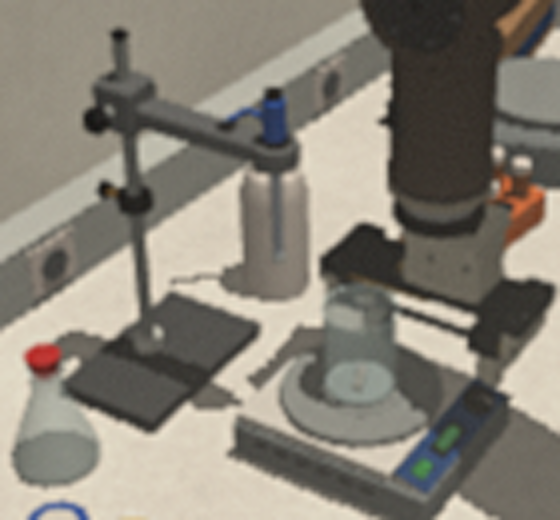

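Run:
```python
from h import *
cr=lambda L,u0,v0:[(u0+(x+.5)/4-.5,v0+(y+.5)/4-.5) for x,y in L]
E=onplane("top",cr([(137,405),(211,333),(211,480)],205,85),.056);print(E)
c=(E[1]+E[2])/2; print("centre from v",c,"y from left edge",E[0][1]-.067)
S=onplane("top",cr([(129,328),(132,526)],205,85),.04);print(S,np.arctan2(*(S[0]-S[1])[[1,0]]))
pr=np.array([.6177,-.047]);ex=np.array([np.cos(.064),np.sin(.064)]);ey=np.array([-ex[1],ex[0]])
for q in (np.r_[c[:1],E[0][1]-.067],S[0][:2],S[1][:2]): print("stand-frame rel probe",(q-pr)@ex,(q-pr)@ey)
```

```text
[[ 0.54511432  0.00826033  0.056     ]
 [ 0.61346983 -0.05407466  0.056     ]
 [ 0.48063375 -0.05985823  0.056     ]]
centre from v [ 0.54705179 -0.05696645  0.056     ] y from left edge -0.05873966848189474
[[0.61953828 0.02029311 0.04      ]
 [0.43975158 0.00795929 0.04      ]] 0.06849516811666874
stand-frame rel probe -0.07125439654634644 -0.007197234523264173
stand-frame rel probe 0.006138338231120349 0.06703777011466393
stand-frame rel probe -0.17406910906573098 0.06622770188695713
```

Lateral alignment is about 7 mm short and the yaw is already right (0.068 against 0.064). I'll push about 6.5 mm more.

Request:
play_rows([
  [[0,-0.004,0],[0,0,0],1],
  [[0,-0.008,0],[0,0,0],1],
  [[0,-0.011,0],[0,0,0],1],
  [[0,-0.013,0],[0,0,0],1],
  [[0,-0.013,0],[0,0,0],1],
  [[0,-0.013,0],[0,0,0],1],
])

```text
clock: 5.05
position: [0.5313, -0.1357, 0.0257]
ee_rot: [-3.14, -0.101, 0.0]
force: [-0.5, -3.1, -0.6]
width: 1.003
```

Run:
```python
from h import *
plan([.5363,-.1369,.026],.064)
p,d=eyes.get_image("top");crop("top",p,205,325,85,225,4,"pics/top3c.png")
```

```text
shift [ 0.0098  0.003  -0.0006] turn [-0.0002  0.0001  0.0002] | pos [ 0.5313 -0.1357  0.0257] yaw 0.0642 tilt [-1.e-04  2.e-04 -1.e+00] F [-0.5 -3.1 -0.6] t 5.05
```

View pics/top3c.png

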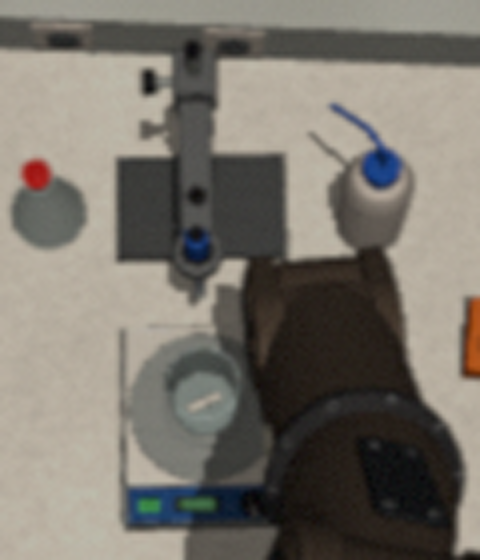

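Request:
play_rows([
  [[0,0.02,0],[0,0,0],1],
  [[0,0.05,0],[0,0,0],1],
  [[0,0.08,-0.02],[0,0,0],1],
  [[-0.02,0.09,-0.08],[0,0,0],1],
  [[-0.06,0.09,-0.16],[0,0,0],1],
  [[-0.12,0.09,-0.24],[0,0,0],1],
  [[-0.18,0.09,-0.3],[0,0,0],1],
  [[-0.24,0.07,-0.34],[0,0,0],1],
  [[-0.28,0.05,-0.34],[0,0,0],1],
  [[-0.28,0.05,-0.34],[0,0,0],1],
])

```text
clock: 6.1
position: [0.3907, -0.1703, 0.1964]
ee_rot: [3.139, 0.098, -0.001]
force: [0.2, 0.2, -0.3]
width: 1.0
```

Run:
```python
from h import *
print(arm.observe()["joints"].round(2))
plan([.395,-.061,.19],.064+np.pi/2)
plan([.395,-.061,.19],.064-np.pi/2)
```

```text
[ 0.68  0.19 -0.45  2.05  0.11  0.92  0.23]
shift [ 0.0223 -0.2177  0.0126] turn [ 4.0000e-04  1.3000e-03 -1.5013e+00] | pos [ 0.3907 -0.1703  0.1964] yaw 0.0626 tilt [-5.0e-04 -1.2e-03 -1.0e+00] F [ 0.2  0.2 -0.3] t 6.1
shift [ 0.0223 -0.2177  0.0126] turn [ 1.3000e-03 -4.0000e-04  1.4987e+00] | pos [ 0.3907 -0.1703  0.1964] yaw 0.0626 tilt [-5.0e-04 -1.2e-03 -1.0e+00] F [ 0.2  0.2 -0.3] t 6.1
```

Request:
play_rows([
  [[0,-0.04,0],[0,0,-0.12],1],
  [[0,-0.1,0],[0,0,-0.25],1],
  [[0.01,-0.16,0],[0,0,-0.38],1],
  [[0.02,-0.2,0],[0,0,-0.5],1],
  [[0.022,-0.218,0],[0,0,-0.62],1],
  [[0.022,-0.218,0],[0,0,-0.75],1],
  [[0.022,-0.218,0],[0,0,-0.88],1],
  [[0.022,-0.218,0],[0,0,-1],1],
  [[0.022,-0.218,0],[0,0,-1],1],
])

```text
clock: 7.0
position: [0.3979, -0.0609, 0.1956]
ee_rot: [-2.667, -1.659, -0.001]
force: [-0.5, -0.7, 0.3]
width: 0.999
```

Request:
play_rows([
  [[0,0,0],[0,0,-0.12],1],
  [[0,0,0],[0,0,-0.25],1],
  [[0,0,0],[0,0,-0.38],1],
  [[0,0,0],[0,0,-0.5],1],
  [[0,0,0],[0,0,-0.5],1],
  [[0,0,0],[0,0,-0.5],1],
])

```text
clock: 7.6
position: [0.3975, -0.0607, 0.1957]
ee_rot: [-2.156, -2.284, -0.0]
force: [-0.0, -0.0, -0.7]
width: 1.003
```

Run:
```python
from h import *
print(arm.observe()["joints"].round(2))
plan([.395,-.061,.026],.064+np.pi/2)
p,d=eyes.get_image("top");cv2.imwrite("pics/top4.png",p[:,:,::-1]);
p,d=eyes.get_image("side");cv2.imwrite("pics/side4.png",p[:,:,::-1]);
```

```text
[ 0.71  0.2  -0.78  2.08  0.17  0.92  1.46]
shift [-0.0004 -0.005   0.3393] turn [-0.     -0.0004 -0.0062] | pos [ 0.3975 -0.0607  0.1957] yaw 1.6283 tilt [-0.e+00  4.e-04 -1.e+00] F [-0.  -0.  -0.7] t 7.6
```

View pics/side4.png

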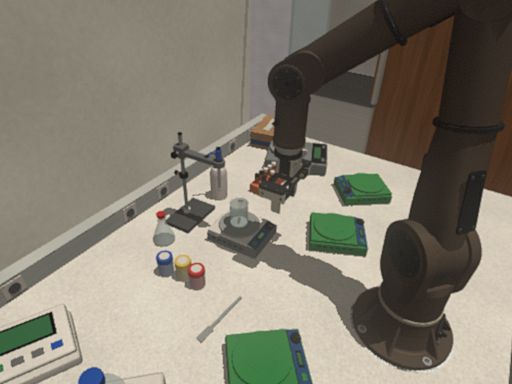

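Run:
```python
from h import *
print(onplane("top",[(273,248),(311,237)],.04).round(3))
```

```text
[[ 0.334 -0.12   0.04 ]
 [ 0.377 -0.251  0.04 ]]
```

View pics/top4.png

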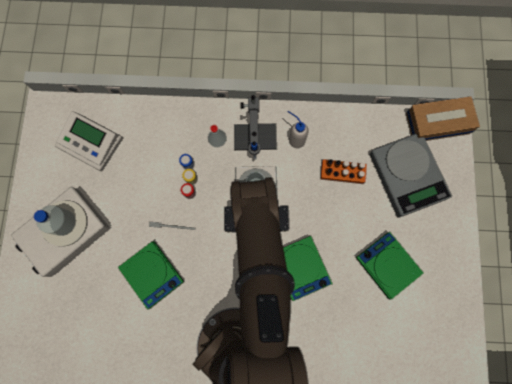

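The gripper stands in front of the stirrer with the green unit well clear (its nearest corner is at x 0.334). I'm lowering it now.

Request:
play_rows([
  [[0,0,0.06],[0,0,0],1],
  [[0,0,0.13],[0,0,0],1],
  [[0,0,0.2],[0,0,0],1],
  [[0,0,0.27],[0,0,0],1],
  [[0,0,0.32],[0,0,0],1],
  [[0,0,0.339],[0,0,-0.006],1],
  [[0,0,0.339],[0,0,-0.006],1],
  [[0,0,0.339],[0,0,-0.006],1],
])

```text
clock: 8.5
position: [0.3979, -0.0603, 0.027]
ee_rot: [2.142, 2.297, 0.001]
force: [0.7, -0.4, 0.3]
width: 1.004
```

Run:
```python
from h import *
# final tool: stand x rel probe = -.102-.010
e=np.array([np.cos(.064),np.sin(.064)])
plan([*(np.array([.6177,-.047])-.112*e),.026],.064+np.pi/2)
```

```text
shift [-0.0027  0.2164  0.0022] turn [0.0009 0.0003 0.0054] | pos [ 0.3979 -0.0603  0.027 ] yaw 1.6404 tilt [ 1.e-03 -3.e-04 -1.e+00] F [ 0.7 -0.4  0.3] t 8.5
```

Request:
play_rows([
  [[0,0.012,0],[0,0,0],1],
  [[0,0.026,0],[0,0,0],1],
  [[0,0.04,0],[0,0,0],1],
  [[0,0.05,0],[0,0,0],1],
  [[0,0.056,0],[0,0,0],1],
  [[0,0.061,0],[0,0,0],1],
  [[0,0.066,0],[0,0,0],1],
  [[0,0.071,0],[0,0,0],1],
  [[0,0.076,0],[0,0,0],1],
  [[0,0.081,0],[0,0,0],1],
])

```text
clock: 9.5
position: [0.4355, -0.0581, 0.0258]
ee_rot: [-2.141, -2.296, 0.006]
force: [-6.8, -0.4, 4.6]
width: 0.999
```

Request:
play_rows([
  [[0,0.006,0],[0,0,0],1],
  [[0,0.012,0],[0,0,0],1],
  [[0,0.018,0],[0,0,0],1],
  [[0,0.024,0],[0,0,0],1],
  [[0,0.03,0],[0,0,0],1],
  [[0,0.036,0],[0,0,0],1],
  [[0,0.042,0],[0,0,0],1],
  [[0,0.048,0],[0,0,0],1],
  [[0,0.054,0],[0,0,0],1],
  [[0,0.06,0],[0,0,0],1],
])

```text
clock: 10.5
position: [0.4652, -0.0559, 0.0258]
ee_rot: [-2.14, -2.296, 0.006]
force: [-7.4, -0.5, 4.9]
width: 1.0
```

Request:
play_rows([
  [[0,0.006,0],[0,0,0],1],
  [[0,0.012,0],[0,0,0],1],
  [[0,0.018,0],[0,0,0],1],
  [[0,0.024,0],[0,0,0],1],
  [[0,0.03,0],[0,0,0],1],
  [[0,0.036,0],[0,0,0],1],
  [[0,0.04,0],[0,0,0],1],
  [[0,0.04,0],[0,0,0],1],
])

```text
clock: 11.3
position: [0.4859, -0.0544, 0.0258]
ee_rot: [-2.141, -2.297, 0.004]
force: [-6.5, 0.2, 2.6]
width: 1.0
```

Run:
```python
from h import *
e=np.array([np.cos(.064),np.sin(.064)])
plan([*(np.array([.6177,-.047])-.112*e),.026],.064+np.pi/2)
for n,b in (("top",(205,325,85,225)),("side",(150,290,125,255))):
    p,d=eyes.get_image(n);cv2.imwrite(f"pics/{n}5.png",p[:,:,::-1]);crop(n,p,*b,4,f"pics/{n}5c.png")
```

```text
shift [-0.0023  0.04   -0.0006] turn [-0.0031  0.0006  0.0059] | pos [ 0.4859 -0.0544  0.0258] yaw 1.641 tilt [-3.2e-03 -8.0e-04 -1.0e+00] F [-6.5  0.2  2.6] t 11.3
```

View pics/top5c.png

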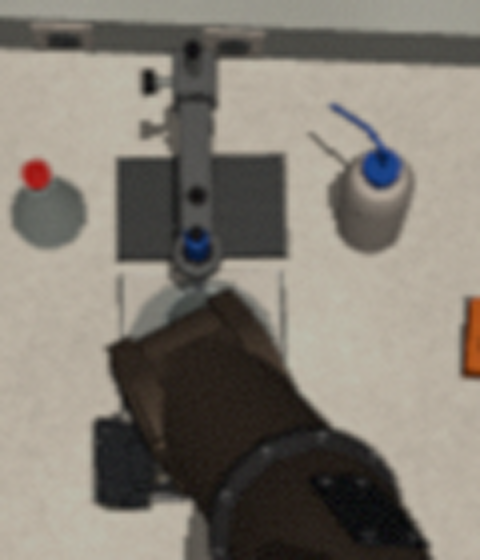

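View pics/side5c.png

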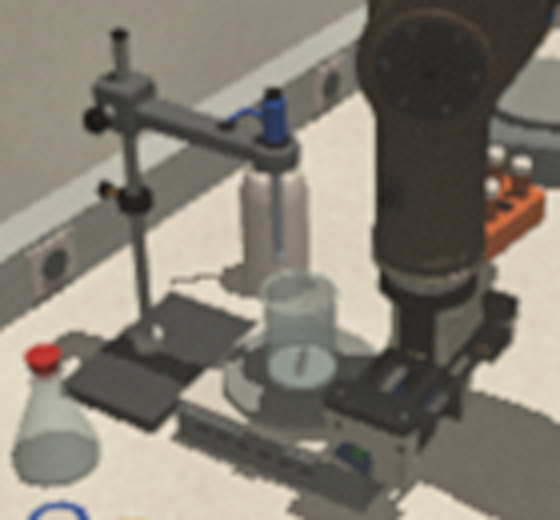

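About 20 mm remain to the stop, and it is laterally aligned (stirrer edges at crop x 121/284, plate edges at 118/288). Before closing up I'll check the wrist's clearance to the probe and holder.

Run:
```python
from h import *
pr=np.array([.6177,-.047]);ex=np.array([np.cos(.064),np.sin(.064)]);ey=np.array([-ex[1],ex[0]])
for n in("top","side"):
    p,d=eyes.get_image(n);P=cloud(n,d).reshape(-1,3)
    r=np.c_[(P[:,:2]-pr)@ex,(P[:,:2]-pr)@ey,P[:,2]]
    r=r[(r[:,0]<-.02)&(r[:,0]>-.3)&(abs(r[:,1])<.12)]
    for z in np.arange(.07,.5,.03):
        a=r[abs(r[:,2]-z)<.015]
        if len(a): print(n,z.round(2),len(a),"max x",np.sort(a[:,0])[-4:].round(3))
```

```text
top 0.07 5 max x [-0.136 -0.132 -0.129 -0.124]
top 0.1 103 max x [-0.112 -0.112 -0.102 -0.098]
top 0.13 243 max x [-0.099 -0.098 -0.095 -0.095]
top 0.22 1 max x [-0.16]
top 0.37 7 max x [-0.164 -0.157 -0.151 -0.145]
top 0.4 82 max x [-0.076 -0.076 -0.074 -0.073]
top 0.43 277 max x [-0.079 -0.079 -0.077 -0.075]
top 0.46 361 max x [-0.101 -0.101 -0.1   -0.097]
top 0.49 222 max x [-0.134 -0.132 -0.132 -0.132]
side 0.07 259 max x [-0.021 -0.021 -0.021 -0.02 ]
side 0.1 436 max x [-0.021 -0.021 -0.02  -0.02 ]
side 0.13 642 max x [-0.023 -0.023 -0.022 -0.02 ]
side 0.16 119 max x [-0.111 -0.111 -0.11  -0.099]
side 0.19 198 max x [-0.105 -0.104 -0.102 -0.099]
side 0.22 215 max x [-0.098 -0.097 -0.097 -0.093]
side 0.25 240 max x [-0.103 -0.103 -0.102 -0.102]
side 0.28 257 max x [-0.102 -0.102 -0.102 -0.101]
side 0.31 270 max x [-0.102 -0.102 -0.102 -0.101]
side 0.34 190 max x [-0.105 -0.102 -0.102 -0.1  ]
side 0.37 337 max x [-0.109 -0.109 -0.107 -0.106]
side 0.4 503 max x [-0.075 -0.075 -0.073 -0.073]
side 0.43 570 max x [-0.083 -0.083 -0.081 -0.079]
side 0.46 582 max x [-0.106 -0.106 -0.103 -0.102]
side 0.49 543 max x [-0.142 -0.141 -0.138 -0.137]
```

Request:
play_rows([
  [[0,0.006,0],[0,0,0],1],
  [[0,0.011,0],[0,0,0],1],
  [[0,0.016,0],[0,0,0],1],
  [[0,0.021,0],[0,0,0],1],
  [[0,0.026,0],[0,0,0],1],
  [[0,0.03,0],[0,0,0],1],
  [[0,0.033,0],[0,0,0],1],
  [[0,0.036,0],[0,0,0],1],
  [[0,0.036,0],[0,0,0],1],
])

```text
clock: 12.4
position: [0.5059, -0.0528, 0.0263]
ee_rot: [2.142, 2.298, 0.001]
force: [-3.7, -0.5, -1.3]
width: 1.002
```

Request:
play_rows([
  [[0,0.002,0],[0,0,0],1],
  [[0,0.004,0],[0,0,0],1],
  [[0,0.004,0],[0,0,0],1],
])

```text
clock: 12.7
position: [0.5069, -0.0527, 0.0263]
ee_rot: [-2.142, -2.298, 0.001]
force: [-5.1, -0.8, 1.5]
width: 1.003
```

Request:
play_rows([
  [[0,0.002,0],[0,0,0],1],
  [[0,0.004,0],[0,0,0],1],
  [[0,0.004,0],[0,0,0],1],
])

```text
clock: 13.0
position: [0.507, -0.0527, 0.0261]
ee_rot: [-2.14, -2.296, 0.006]
force: [-12.6, -1.1, 8.2]
width: 1.002
```

Request:
play_rows([
  [[0,0.002,0],[0,0,0],1],
  [[0,0.004,0],[0,0,0],1],
  [[0,0.004,0],[0,0,0],1],
])

```text
clock: 13.3
position: [0.507, -0.0528, 0.0258]
ee_rot: [-2.139, -2.295, 0.01]
force: [-17.6, -0.5, 13.9]
width: 1.0
```

Run:
```python
from h import *
plan([.507,-.0527,.026],.064+np.pi/2)
for n,b in (("top",(205,325,85,225)),("side",(150,290,125,255))):
    p,d=eyes.get_image(n);cv2.imwrite(f"pics/{n}6.png",p[:,:,::-1]);crop(n,p,*b,4,f"pics/{n}6c.png")
```

```text
shift [ 0.0001 -0.     -0.0003] turn [-0.0075  0.0013  0.006 ] | pos [ 0.507  -0.0528  0.0258] yaw 1.6411 tilt [-0.0077 -0.0019 -1.    ] F [-17.6  -0.5  13.9] t 13.3
```

View pics/top6c.png

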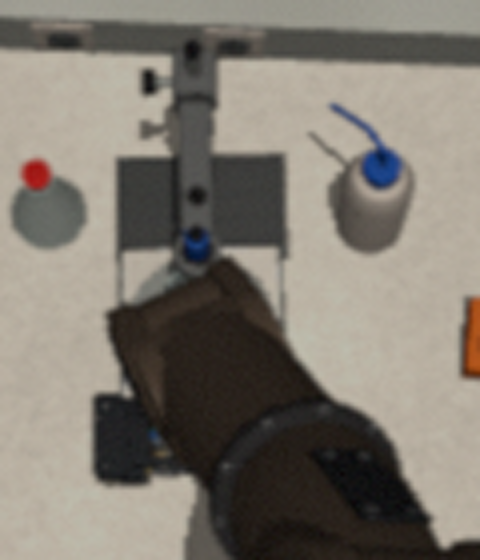

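View pics/side6c.png

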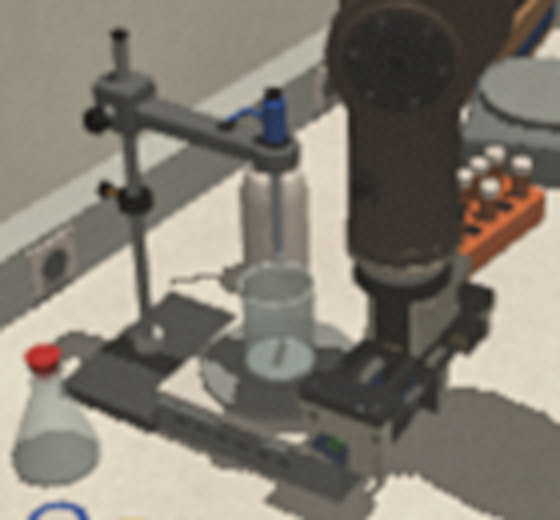

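The stirrer is seated tight: the tool stalled at x = 0.507 while the force rose to 17 N, and no gap shows along the plate edge at crop row ~247. I'll back off and rise.

Request:
play_rows([
  [[0,-0.01,0],[0,0,0],1],
  [[0,-0.02,0],[0,0,0],1],
  [[0,-0.04,0],[0,0,0],1],
  [[0,-0.07,0],[0,0,0],1],
  [[0,-0.1,-0.02],[0,0,0],1],
  [[0,-0.11,-0.08],[0,0,0],-1],
  [[0,-0.11,-0.16],[0,0,0],-1],
  [[0,-0.11,-0.24],[0,0,0],-1],
  [[0,-0.11,-0.32],[0,0,0],-1],
  [[0,-0.11,-0.4],[0,0,0],-1],
])

```text
clock: 14.4
position: [0.4563, -0.0561, 0.228]
ee_rot: [2.141, 2.297, 0.001]
force: [1.7, -1.2, -0.9]
width: 0.614
```

Request:
play_rows([
  [[0,0,-0.08],[0,0,0],-1],
  [[0,0,-0.16],[0,0,0],-1],
  [[0,0,-0.24],[0,0,0],-1],
  [[0,0,-0.32],[0,0,0],-1],
  [[0,0,-0.34],[0,0,0],-1],
  [[0,0,-0.34],[0,0,0],-1],
])

```text
clock: 15.0
position: [0.4573, -0.0561, 0.3976]
ee_rot: [2.14, 2.295, 0.002]
force: [0.2, -0.0, 0.0]
width: 0.09
```

Run:
```python
from h import *
e=np.array([np.cos(.064),np.sin(.064)])
print(arm.observe()["width"])
plan([*(np.array([.6177,-.047])+.063*e),.395],.064+np.pi/2)
for n,b in (("top",(205,325,85,225)),("side",(150,290,125,255))):
    p,d=eyes.get_image(n);cv2.imwrite(f"pics/{n}7.png",p[:,:,::-1]);np.save(n+"7.npy",d);crop(n,p,*b,4,f"pics/{n}7c.png")
```

```text
0.09008471069039944
shift [-0.005   0.4473  0.0068] turn [0.0034 0.0015 0.0057] | pos [ 0.4573 -0.0561  0.3976] yaw 1.6408 tilt [ 0.0037 -0.0013 -1.    ] F [ 0.2 -0.   0. ] t 15.0
```

View pics/top7c.png

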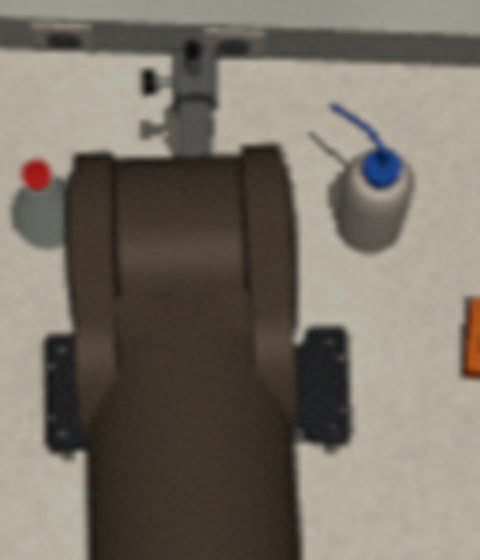

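View pics/side7c.png

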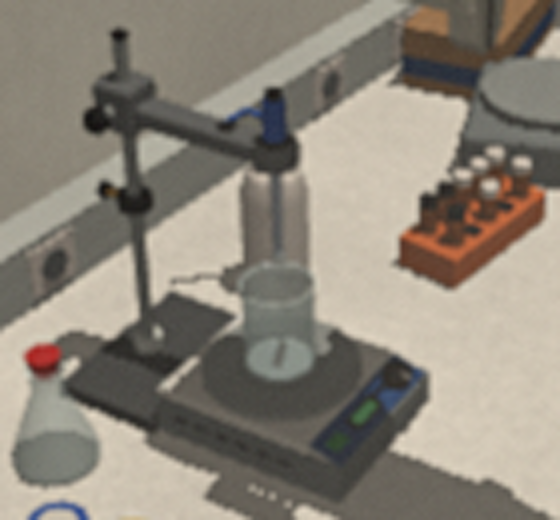

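Run:
```python
from h import *
f=lambda X:((pix("side",X)-[150,125]+.5)*4-.5).round(1)
print("pred head top/arm/tip/rimlevel/plate",[f([.6177,-.047,z]) for z in(.31,.265,.155,.136,.056)])
cr=lambda L,u0,v0:[(u0+(x+.5)/4-.5,v0+(y+.5)/4-.5) for x,y in L]
print("head",onplane("side",cr([(274,93)],150,125),.31),"rim",onplane("side",cr([(278,283)],150,125),.136),"plate",onplane("side",cr([(282,374)],150,125),.056),"bk base",onplane("side",cr([(279,358)],150,125),.06))
```

```text
pred head top/arm/tip/rimlevel/plate [array([279.7,  91.7]), array([281.3, 144.4]), array([285. , 263.8]), array([285.6, 283.2]), array([288.1, 361.4])]
head [[ 0.61986286 -0.04295438  0.31      ]] rim [[ 0.62293204 -0.0437355   0.136     ]] plate [[ 0.61166917 -0.03070724  0.056     ]] bk base [[ 0.62349312 -0.04230291  0.06      ]]
```

From the side, the beaker rim centre and the probe axis agree within about 3 mm, so the probe will enter freely. I'm moving over the holder arm, high above the probe head.

Request:
play_rows([
  [[0,0.03,0],[0,0,0],-1],
  [[0,0.08,0],[0,0,0.006],-1],
  [[0,0.14,0],[0,0,0.006],-1],
  [[0,0.2,0],[0,0,0.006],-1],
  [[-0.002,0.26,0],[0,0,0.006],-1],
  [[-0.004,0.32,0],[0,0,0.006],-1],
  [[-0.005,0.38,0],[0,0,0.006],-1],
  [[-0.005,0.43,0],[0,0,0.006],-1],
  [[-0.005,0.447,0],[0,0,0.006],-1],
  [[-0.005,0.447,0],[0,0,0.006],-1],
])

```text
clock: 16.1
position: [0.6799, -0.0425, 0.3937]
ee_rot: [-2.146, -2.291, 0.003]
force: [-0.6, 0.1, 0.2]
width: 0.003
```

Run:
```python
from h import *
e=np.array([np.cos(.064),np.sin(.064)])
print(arm.observe()["width"])
plan([*(np.array([.6177,-.047])+.063*e),.29],.064+np.pi/2)
for n,b in (("top",(205,325,85,225)),("side",(130,290,60,210))):
    p,d=eyes.get_image(n);cv2.imwrite(f"pics/{n}8.png",p[:,:,::-1]);crop(n,p,*b,4,f"pics/{n}8c.png")
```

```text
0.0025069958736534765
shift [-0.0011  0.002   0.2075] turn [-0.0031 -0.0007  0.001 ] | pos [ 0.6799 -0.0425  0.3937] yaw 1.6359 tilt [-3.3e-03  6.0e-04 -1.0e+00] F [-0.6  0.1  0.2] t 16.1
```

View pics/side8c.png

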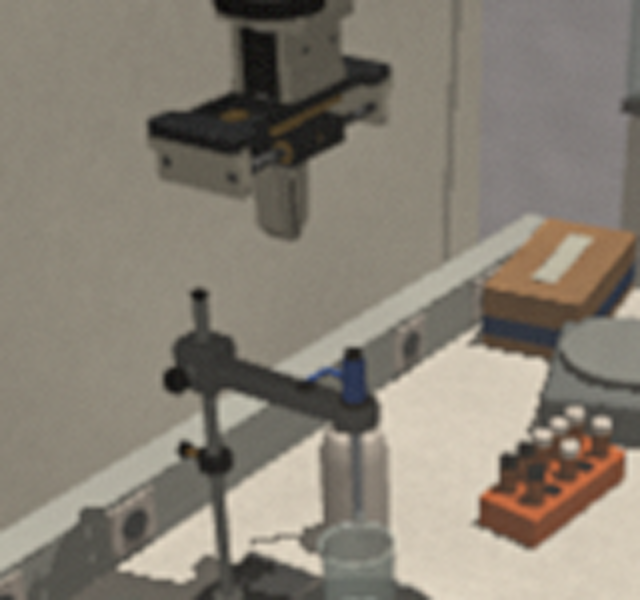

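The closed fingers hang above the middle of the bare arm, well behind the blue head. I'm going down.

Request:
play_rows([
  [[0,0,0.03],[0,0,0],-1],
  [[0,0,0.07],[0,0,0],-1],
  [[0,0,0.11],[0,0,0],-1],
  [[0,0,0.15],[0,0,0],-1],
  [[0,0,0.18],[0,0,0],-1],
  [[0,0,0.2],[0,0,0],-1],
  [[0,0,0.205],[0,0,0],-1],
  [[0,0,0.205],[0,0,0],-1],
])

```text
clock: 17.0
position: [0.6794, -0.0433, 0.2942]
ee_rot: [2.149, 2.291, 0.0]
force: [0.1, -0.2, 0.6]
width: 0.005
```

Run:
```python
from h import *
plan([.6806,-.043,.211],.064+np.pi/2)
p,d=eyes.get_image("side");crop("side",p,150,290,90,220,4,"pics/side9c.png")
```

```text
shift [0.0004 0.0023 0.1665] turn [ 0.0003  0.0003 -0.0002] | pos [ 0.6794 -0.0433  0.2942] yaw 1.6345 tilt [ 4.e-04 -3.e-04 -1.e+00] F [ 0.1 -0.2  0.6] t 17.0
```

View pics/side9c.png

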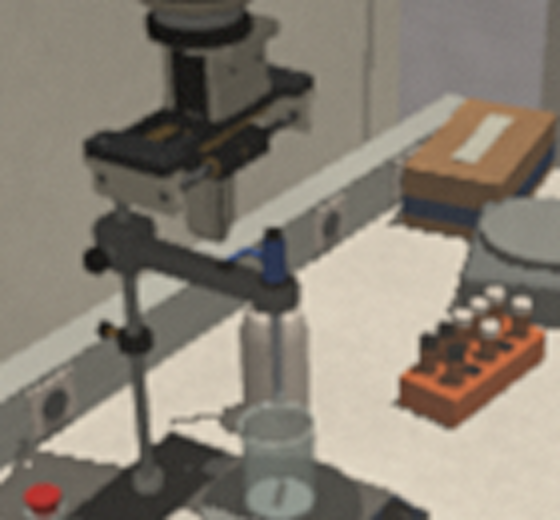

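Request:
play_rows([
  [[0,0,0.006],[0,0,0],-1],
  [[0,0,0.012],[0,0,0],-1],
  [[0,0,0.018],[0,0,0],-1],
  [[0,0,0.024],[0,0,0],-1],
  [[0,0,0.03],[0,0,0],-1],
  [[0,0,0.036],[0,0,0],-1],
  [[0,0,0.042],[0,0,0],-1],
  [[0,0,0.048],[0,0,0],-1],
  [[0,0,0.054],[0,0,0],-1],
  [[0,0,0.06],[0,0,0],-1],
])

```text
clock: 18.05
position: [0.6797, -0.043, 0.2637]
ee_rot: [2.149, 2.291, 0.0]
force: [-1.8, -0.5, 2.9]
width: 0.006
```

Request:
play_rows([
  [[0,0,0.006],[0,0,0],-1],
  [[0,0,0.012],[0,0,0],-1],
  [[0,0,0.018],[0,0,0],-1],
  [[0,0,0.024],[0,0,0],-1],
  [[0,0,0.03],[0,0,0],-1],
  [[0,0,0.036],[0,0,0],-1],
  [[0,0,0.042],[0,0,0],-1],
  [[0,0,0.048],[0,0,0],-1],
  [[0,0,0.054],[0,0,0],-1],
  [[0,0,0.06],[0,0,0],-1],
])

```text
clock: 19.05
position: [0.6797, -0.0431, 0.2334]
ee_rot: [-2.149, -2.291, 0.0]
force: [-1.3, -0.5, 3.3]
width: 0.005
```

Run:
```python
from h import *
plan([.6806,-.043,.211],.064+np.pi/2)
p,d=eyes.get_image("side");crop("side",p,150,290,125,255,4,"pics/side10c.png")
```

```text
shift [0.     0.0017 0.0449] turn [-0.      0.     -0.0001] | pos [ 0.6797 -0.0431  0.2334] yaw 1.6347 tilt [-0. -0. -1.] F [-1.3 -0.5  3.3] t 19.05
```

View pics/side10c.png

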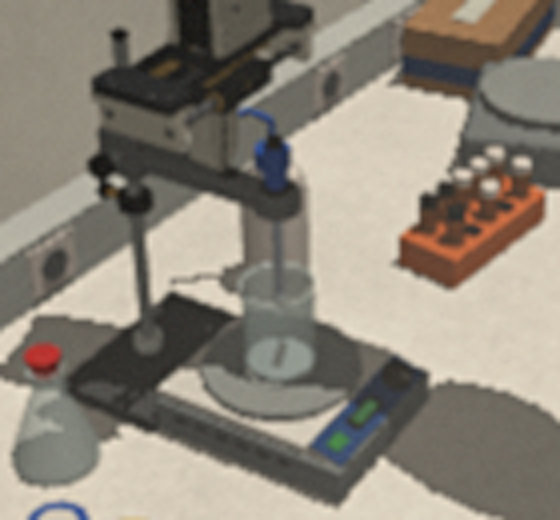

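The holder is coming down and the probe is entering the beaker centrally, at (277,280). Force is about 3 N, so I'm continuing.

Request:
play_rows([
  [[0,0,0.006],[0,0,0],-1],
  [[0,0,0.012],[0,0,0],-1],
  [[0,0,0.018],[0,0,0],-1],
  [[0,0,0.024],[0,0,0],-1],
  [[0,0,0.029],[0,0,0],-1],
  [[0,0,0.033],[0,0,0],-1],
  [[0,0,0.036],[0,0,0],-1],
  [[0,0,0.039],[0,0,0],-1],
  [[0,0,0.041],[0,0,0],-1],
])

```text
clock: 20.0
position: [0.6798, -0.043, 0.2131]
ee_rot: [2.149, 2.291, 0.0]
force: [-0.7, 0.1, 3.3]
width: 0.005
```

Request:
play_rows([
  [[0,0,0.002],[0,0,0],-1],
  [[0,0,0.004],[0,0,0],-1],
  [[0,0,0.004],[0,0,0],-1],
])

```text
clock: 20.3
position: [0.6798, -0.043, 0.2115]
ee_rot: [2.149, 2.291, 0.0]
force: [-0.5, 0.3, 4.6]
width: 0.006
```

Request:
play_rows([
  [[0,0,0.002],[0,0,0],-1],
  [[0,0,0.003],[0,0,0],-1],
  [[0,0,0.003],[0,0,0],-1],
])

```text
clock: 20.6
position: [0.6798, -0.043, 0.2113]
ee_rot: [2.149, 2.29, 0.001]
force: [-4.6, -0.6, 14.3]
width: 0.005
```

It stalled at TCP 0.2113, so the tips are at 0.203 m, exactly the collar height, and the force rose to 14 N. I'll hold briefly, then lift off.

Request:
play_rows([
  [[0,0,0],[0,0,0],-1],
  [[0,0,0],[0,0,0],-1],
  [[0,0,0],[0,0,0],-1],
  [[0,0,-0.01],[0,0,0],-1],
  [[0,0,-0.04],[0,0,0],-1],
  [[0,0,-0.1],[0,0,0],-1],
  [[0,0,-0.17],[0,0,0],-1],
  [[0,0,-0.24],[0,0,0],-1],
  [[0,0,-0.31],[0,0,0],-1],
  [[0,0,-0.36],[0,0,0],-1],
])

```text
clock: 21.6
position: [0.6798, -0.0427, 0.3931]
ee_rot: [2.148, 2.29, 0.003]
force: [-0.5, -0.8, 0.1]
width: 0.002
```

Request:
play_rows([
  [[0,-0.03,0],[0,0,0],-1],
  [[0,-0.1,0],[0,0,0],-1],
  [[0,-0.18,0],[0,0,0],-1],
  [[0,-0.26,0],[0,0,0],-1],
  [[0,-0.34,0],[0,0,0],-1],
  [[0,-0.4,0],[0,0,0],-1],
  [[-0.1,-0.42,0],[0,0,0],-1],
  [[-0.2,-0.44,0],[0,0,0],-1],
  [[-0.3,-0.44,0],[0,0,0],-1],
  [[-0.4,-0.44,0],[0,0,0],-1],
])

```text
clock: 22.6
position: [0.4723, -0.2566, 0.391]
ee_rot: [2.148, 2.29, -0.001]
force: [0.6, 0.2, 1.1]
width: 0.006
```

Request:
play_rows([
  [[-0.1,0,0],[0,0,0],-1],
  [[-0.2,0,0],[0,0,0],-1],
  [[-0.2,0,0],[0,0,0],-1],
  [[-0.2,0,0],[0,0,0],-1],
])

```text
clock: 23.0
position: [0.479, -0.3554, 0.3894]
ee_rot: [-2.151, -2.288, -0.001]
force: [-0.6, 0.9, 0.2]
width: 0.004
```

Run:
```python
from h import *
for n,b in (("top",(205,325,85,225)),("side",(150,290,125,255))):
    p,d=eyes.get_image(n);cv2.imwrite(f"pics/{n}11.png",p[:,:,::-1]);np.save(n+"11.npy",d);crop(n,p,*b,4,f"pics/{n}11c.png")
P=cloud("top",d:=np.load("top11.npy")).reshape(-1,3)
pr=np.array([.6177,-.047]);ex=np.array([np.cos(.064),np.sin(.064)]);ey=np.array([-ex[1],ex[0]])
r=np.c_[(P[:,:2]-pr)@ex,(P[:,:2]-pr)@ey,P[:,2]]
a=r[(abs(r[:,0]-.07)<.03)&(abs(r[:,1])<.009)&(r[:,2]<.4)];print("arm top z",np.median(a[:,2]))
s=arm.observe();print(s["position"],s["clock"],s["dq"].round(3))
p0=cv2.imread("pics/top0.png").astype(int);p1=cv2.imread("pics/top11.png").astype(int)
```

```text
arm top z 0.20303134756750482
[ 0.4796646  -0.35307013  0.39026033] 23.1 [-0.009 -0.013 -0.008  0.009  0.003 -0.001 -0.   ]
```

View pics/top11c.png

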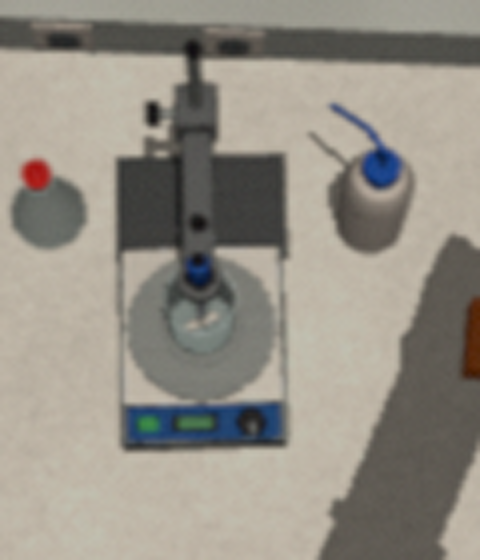

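View pics/side11c.png

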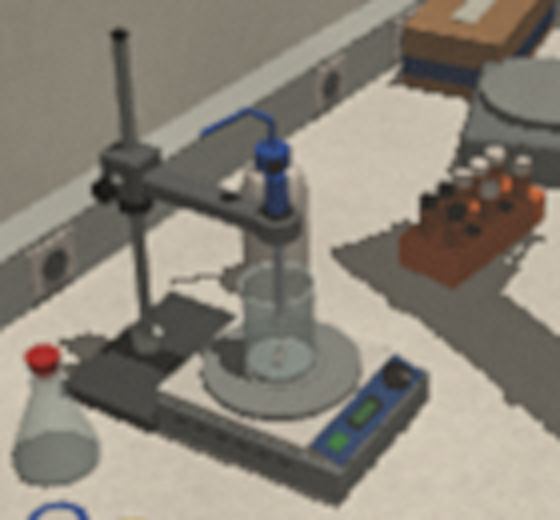

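View pics/top11.png

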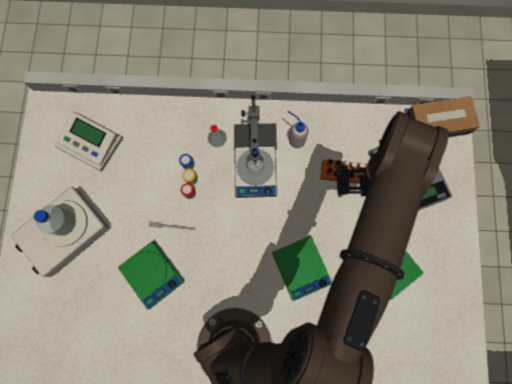

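Run:
```python
from h import *
cr=lambda L,u0,v0:[(u0+(x+.5)/4-.5,v0+(y+.5)/4-.5) for x,y in L]
E=onplane("top",cr([(128,329),(277,329),(202,254),(202,403),(201,327)],205,85),.056)
pr=np.array([.6177,-.047]);print((E[0]+E[1])/2,(E[2]+E[3])/2,"beaker base",E[4])
print(arm.sign_off())
```

```text
[ 0.61684824 -0.04634196  0.056     ] [ 0.61796258 -0.04585642  0.056     ] beaker base [ 0.61863887 -0.04493465  0.056     ]
the job is handed in; nothing more can be done
None
```

The pH measuring place is set up and handed in at about 23 s on the clock. The hand-in reports no verdict, so I rely on my own checks.

**What I did:** I pushed the stirrer about 25 mm to the left from its right side with the open fingers. Then I pushed it about 75 mm back from its front until it stalled square against the base plate at about 17 N. Finally I pressed the holder arm down with closed fingers, 63 mm behind the probe's axis, onto its collar at about 14 N and moved the arm away.

**What the last checks showed:**
- **Stirrer:** the plate centre measures (0.617, -0.046) m against the probe axis at (0.618, -0.047), so it is within about 2 mm. No gap shows along the back.
- **Beaker:** it stands upright, with its base about 2 mm from the probe's axis, and the probe reaches into it.
- **Holder:** the top of the arm is at 0.203 m, which is the collar height.
- **Bystanders:** by eye in the last top picture the jars, flask, wash bottle and scoop stand where they were. The vial rack was partly hidden by the arm there, but looks in place in the side picture.

**Disagreements:** the side camera placed points 4 to 9 mm further to +y than the top camera. I used the top camera and the contact forces. A rough reading of the plate centre from the side camera, taken before pressing, was off by about 17 mm. The later top view and the contact stop did not support it.

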